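Slide the jar tray past its spring catch and home on the counter runner

TASK

The tray of little jars on the counter runner is stopped by a spring catch. With a fingertip press the orange bar down and keep it held down while you push the tray along by its white plate, past the catch teeth and fully home against the end stop; then let the bar spring back up so that the teeth lock the tray in. Only press and push: do not lift the tray, keep the two jars standing in it, and leave everything else on the counter alone.

Things in the scene. Friction and masses are not known exactly. Their poses are not given: they have to be found in the camera images.
- runner: Fixed wooden runner, 190 (x) by 327 mm (y), z up. Origin: on the counter, mid-width. The tray slides along its +y. Support rails' tops at 36 mm; guide lips: inner faces x = +-59.5 mm, tops at 46 mm, y = -160 to 150. End stop at the +y end, 58 mm high. Between the rails (x within +-44 mm) lies only the orange press bar. Tray fully home: its origin at y = +75 mm.
- tray: Loose shallow wooden tray, 114 mm (x) by 150 mm (y), walls 19 mm high, about 0.35 kg, on the rails with 2.5 mm side play. Origin: centre of its underside, 36 mm above the counter; axes parallel to the runner's. It starts with its origin between y = -18 and +22 mm of the runner. White upright push plate at its trailing (-y) end.
- push_plate (a point): Centre of the rear (-y) face of the tray's white push plate: 70 mm wide, 6 mm thick, reaching from 36 to 76 mm above the counter; this point is at 61 mm. Push it towards the runner's +y.
- lug (a point): Centre of the steel lug on the tray's robot-side (-x) edge; its twin is on the +x edge. Each reaches out to x = +-86 mm, 30 mm long (y 15 to 45 mm of the tray), underside 50 mm above the counter, 8 mm thick. With the catch up they run into the teeth when the tray origin is at y = 30 mm of the runner; they are clear beyond the teeth from y = 68 mm on.
- press_bar (a point): Centre of the top of the orange press bar, 40 mm wide (x), 165 mm long (y = -155 to +10 mm of the runner), top 33 mm above the counter when up, 19 mm when fully down. It runs in under the tray: a fingertip can press it just behind the push plate and slide along it while pushing the plate. Bar and teeth are one piece that stays level wherever pressed.
- catch (a joint): How far the spring catch is pressed down, m: 0 = up (locking), 0.014 = fully down at its stop. About 3 N (up) to 6.5 N (down); springs back when let go. Its two orange teeth (x = +-79 mm, y = 75 to 83 mm of the runner, 12 mm wide) stand outside the guide lips, tops 60 mm above the counter when up; from 0.010 on they are below the lugs and the tray can pass.
- stop_face (a point): Middle of the runner's end stop face, 50 mm above the counter: where the tray's front edge finally rests.
- jam_a: Small jam jar (red, black cap), 44 mm across, 60 mm tall, standing loose in the front half of the tray, top about 101 mm above the counter. Origin: centre of its underside.
- jam_b: Small honey jar (amber, white cap), 44 mm across, 60 mm tall, standing loose beside jam_a in the front half of the tray. Origin: centre of its underside.
- bell: Bystander: steel counter bell, 84 mm across, 55 mm tall, beyond the runner. Origin: centre of underside.
- berry_jar: Bystander: dark jar, 66 mm across, 85 mm tall, beyond the runner. Origin: centre of underside.
- honey_jar: Bystander: amber jar, 70 mm across, 95 mm tall, near the runner's -y end on its far side. Origin: centre of underside.
- price_stand: Bystander: blank black slate, 110 by 82 mm tall, on a small wooden foot. Origin: centre of underside.
Things that resemble listed ones, but are neither listed nor needed, are in the scene too. What is shaped like the tray but yellow is not meant. Leave any blue or green look-alike of the jam_b alone.

How it is judged (in metres and radians):
On the way, in this order (a step that is already met when the one before it is completed fails the run):
1. the catch is held down while the tray's lugs are still short of the teeth (value of joint catch above 0.01 m and y of tray in the frame of runner below 0.036 m), for 0.1 s.
2. the tray's lugs are right past the teeth while the catch is still held down (value of joint catch above 0.01 m and y of tray in the frame of runner above 0.069 m), for 0.1 s.
At the end, for the whole second after the job is handed in: The tray lies flat on the rails with its front edge within 7 mm of the end stop, at rest; the catch has sprung back up (within 3 mm) and its teeth stand behind the lugs; both jars stand upright in the tray (y of tray in the frame of runner between 0.068 and 0.079 m and x of tray in the frame of runner between -0.006 and 0.006 m and height (world z) of tray below 0.04 m and angle between tray's own z axis and vertical below 0.05 rad and value of joint catch below 0.003 m and linear speed of tray below 0.02 m/s and angle between each of jam_a, jam_b's own z axis and vertical below 0.3 rad and z of each of jam_a, jam_b in the frame of tray below 0.015 m); the robot touches nothing.
It fails at once if the tray is lifted off the rails (over 10 mm) or tipped (height (world z) of tray above 0.046 m or angle between tray's own z axis and vertical above 0.2 rad).
It fails at once if a jar is knocked over or lifted out of the tray (not (angle between each of jam_a, jam_b's own z axis and vertical below 0.5 rad and z of each of jam_a, jam_b in the frame of tray below 0.015 m)).
It fails at once if a bystander is pushed (over 20 mm), lifted or knocked over (distance of any of bell, berry_jar, honey_jar, price_stand from where it was at the start of the episode above 0.02 m or angle between any of bell, berry_jar, honey_jar, price_stand's own z axis and vertical above 0.4 rad).
It also fails if it takes over 38 s, if anything falls off the work surface, if the arm or the gripper's body presses on something with over 40 N, if the wrist force passes 120 N, or if a joint passes its speed limit or range.

ROBOT

A 6-joint arm with a two-finger parallel gripper is mounted at the origin on the work surface. World frame = base frame: x ahead of the robot, y to its left, z up, the work surface at z = 0. Lengths are in m, angles in degrees, forces in N, time in s.
With the tool pointing down it reaches from about 0.325 to 0.85 m from the base axis. Payload 15.5 kg.
Tool frame: the origin (TCP) lies at the very end of the fingers, on their centre line; the grasp point (between the pads) lies arm.grip_depth behind it (arm.grip_depth is the distance from the TCP to the grasp point, in m); z points along the fingers, y is the line along which they close (so a half turn about z gives the same grasp; the last joint's range is limited). The gripper opens to 91 mm and grips with 3 to 60 N. Pads are 32 mm wide; open, the fingers measure 118 mm over their backs; the gripper's body (76 mm by 178 mm) begins 60 mm behind the grasp point.
Start: joints at [-75.602, 28.281, 77.091, -0, 74.628, -5.472], TCP at [0.212, -0.588, 0.214] pointing down, gripper open.
Joint ranges: [-166.48, 166.48], [-47.26, 123.95], [12.59, 153.08], [-70.14, 250.14], [6.76, 159.57], [-176.63, 176.63]. Speed limits (degrees/s): [108.29, 108.29, 147.25, 172.46, 172.46, 172.46].

INTERFACE

Orientations are given as a 3x3 rotation matrix whose columns are the frame's x, y, z axes.
In Python, from rig import arm gives the robot as it stands. Calls block until the motion is done:
- arm.move_to(position, orientation): joint-space move of the TCP to a pose.
- arm.move_l(position, orientation=None, feed=0.15): straight line of the TCP; orientation=None keeps the orientation; feed is the mean speed in m/s.
- arm.move_joints(angles): joint-space move.
- arm.grip(opening): finger opening in m; the grip force is fixed at half the most; returns when the fingers have stopped.
- arm.sleep(seconds).
- arm.solve_ik(position, orientation): joint angles nearest the present ones, or None.
- arm.snapshot(name): name is "scene" or "top" or "wrist"; returns the picture (384x512x3 uint8, red, green, blue); there is no depth.
- arm.get_calibration(name): a dict with "intrinsics" (3x3 intrinsics, pixels), "cam_to_world" (4x4, takes a point from camera to world coordinates). Camera axes: x right, y down, z forward; pixel columns grow to the right and rows downward; lengths in m; the calibration is good to about 2 mm. A picture is of the moment at which its call begins: read the wrist's pose just before it. get_calibration takes no time and is no camera call; for the wrist camera it gives the pose at the moment of the call.
A pose or a line that the arm cannot do raises arm.Unreachable and nothing moves.
- arm.sign_off(): hands the job in; it is judged then, once.
Readings, each from a call of its own:
- arm.current_t(): time.
- arm.current_joint_positions(): joint angles.
- arm.current_dq(): joint speeds.
- arm.current_tau(): joint torques, N m.
- arm.current_ee_pos(): TCP position.
- arm.current_tool_rot(): TCP orientation.
- arm.current_force(): force on the tool from outside, world axes, zero at the start.
- arm.current_torque(): the same for the moment, N m.
- arm.current_width(): finger opening in m.
- arm.current_grasp_force(): force on a finger pad.
Only numpy, scipy, OpenCV 4.12 (cv2) and the standard library are available. Lean on these libraries where they do the work, as an engineer would, in place of code of your own. Each camera call takes 0.05 s, during which the arm holds its last target. There are 200 camera calls.

## Working session

There is one attempt and no reset: what is moved stays moved. The work goes in short steps, each a Python script; the robot and the scene stay as the last script left them, time stands still between calls to the robot, and variables do not carry over. Pictures are saved under pics/ and viewed, at most 10 in all, crops included, and the job is handed in when it is done.

```bash
mkdir -p pics; python3 - <<'E'
from rig import arm
import cv2,numpy as np
for n in("scene","top"):
    im=arm.snapshot(n); cv2.imwrite(f"pics/{n}0.png",im[:,:,::-1]); c=arm.get_calibration(n)
    print(n,np.round(c["intrinsics"],1).tolist(),np.round(c["cam_to_world"],3).tolist())
print(arm.grip_depth,arm.current_t(),np.round(arm.current_tool_rot(),3).tolist())
E
```

```text
scene [[397.5, 0.0, 257.4], [0.0, 397.5, 191.3], [0.0, 0.0, 1.0]] [[-0.309, 0.595, -0.742, 1.357], [0.951, 0.212, -0.227, 0.204], [0.022, -0.775, -0.631, 0.776], [0.0, 0.0, 0.0, 1.0]]
top [[417.9, 0.0, 264.9], [0.0, 417.9, 182.8], [0.0, 0.0, 1.0]] [[-0.014, -0.991, 0.136, 0.415], [-1.0, 0.011, -0.02, -0.037], [0.018, -0.137, -0.99, 1.092], [0.0, 0.0, 0.0, 1.0]]
0.0188 0.1 [[0.94, 0.34, -0.0], [0.34, -0.94, 0.001], [0.0, -0.001, -1.0]]
```

View pics/scene0.png

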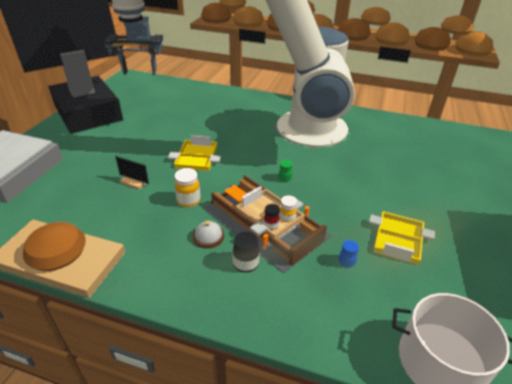

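View pics/top0.png

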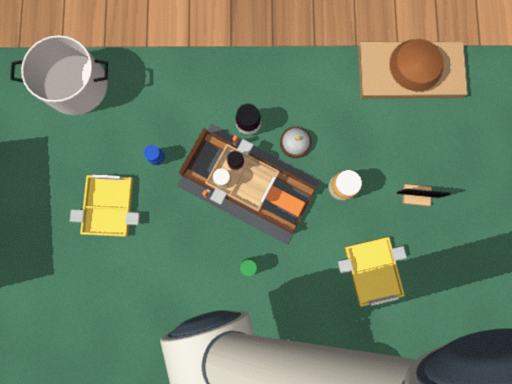

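The top view shows the wooden runner around (248,185), with the end stop at its upper-left end near (197,158). The white plate is near (262,190), the orange bar at (287,202), and the teeth near (235,138) and (206,193). The yellow trays at (107,207) and (375,270), and the blue (154,155) and green (248,268) jars, are look-alikes. The wooden tray holding the red/black and amber/white jars is the one meant. I'll enlarge it to confirm.

```bash
python3 - <<'E'
import cv2,numpy as np
im=cv2.imread("pics/top0.png"); c=im[115:250,170:370]
cv2.imwrite("pics/crop.png",cv2.resize(c,None,fx=4,fy=4,interpolation=cv2.INTER_CUBIC))
h=cv2.cvtColor(im,cv2.COLOR_BGR2HSV)
m=cv2.inRange(h,(5,190,150),(16,255,255)); m[:110]=0
n,l,s,ce=cv2.connectedComponentsWithStats(m)
for i in range(1,n):
    if s[i,4]>5: print(s[i].tolist(),ce[i].round(1), cv2.minAreaRect(np.argwhere(l==i)[:,::-1].astype(np.float32)))
E
```

```text
(no output)
```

View pics/crop.png

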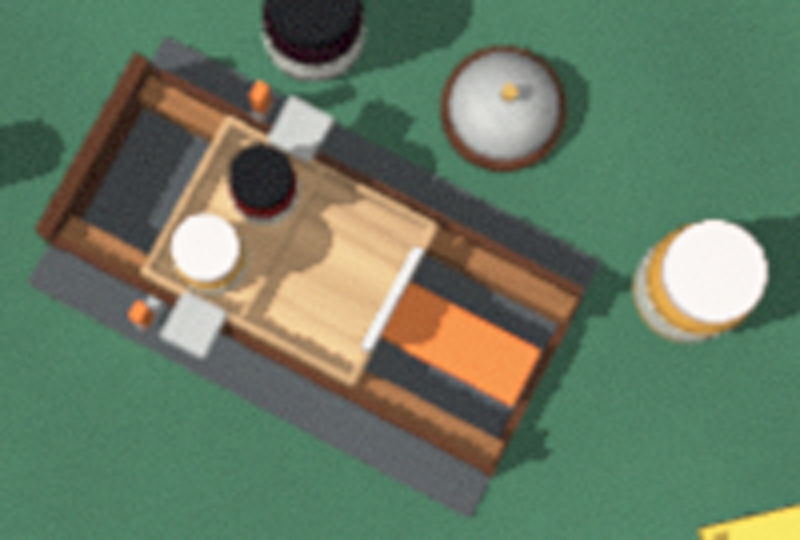

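The crop confirms it: the pale wooden tray carries the red/black jar at about crop (263,182) and the amber/white jar at (205,250). The white plate is at crop (395,300), the orange bar at (470,340), the two orange teeth at (260,97) and (140,312), and the steel lugs just short of the teeth.

```bash
cat > h.py <<'E'
import cv2,numpy as np
def ray(cal,uv,z):
    K=cal["intrinsics"];T=np.array(cal["cam_to_world"])
    d=T[:3,:3]@np.linalg.solve(np.array(K),[uv[0],uv[1],1]);o=T[:3,3]
    return o+d*(z-o[2])/d[2]
def blobs(m,mn=5):
    n,l,s,ce=cv2.connectedComponentsWithStats(m)
    return [(s[i].tolist(),ce[i],np.argwhere(l==i)[:,::-1].astype(np.float32)) for i in range(1,n) if s[i,4]>=mn]
E
python3 - <<'E'
from rig import arm
from h import *
cal=arm.get_calibration("top"); im=cv2.imread("pics/top0.png")
h=cv2.cvtColor(im,cv2.COLOR_BGR2HSV); print(h[202,290],h[139,235],h[192,205])
m=cv2.inRange(h,(5,170,110),(15,255,255)); r=np.zeros_like(m); r[115:240,180:320]=m[115:240,180:320]
for s,c,p in blobs(r):
    print(s,c.round(1),ray(cal,c,.06 if s[4]<60 else .033).round(4))
    if s[4]>100:
        print([ray(cal,q,.033).round(4).tolist() for q in cv2.boxPoints(cv2.minAreaRect(p))])
m=cv2.inRange(h,(0,0,190),(179,40,255)); r=np.zeros_like(m); r[170:205,255:282]=m[170:205,255:282]
for s,c,p in blobs(r):
    print('plate',s,c.round(1),ray(cal,c,.076).round(4),[ray(cal,q,.076).round(4).tolist() for q in cv2.boxPoints(cv2.minAreaRect(p))])
E
```

```text
[ 13 171 247] [ 11 184 220] [ 13 176 250]
[233, 136, 4, 7, 22] [234.6 138.8] [0.6702 0.0171 0.06  ]
[266, 186, 39, 30, 517] [285.  200.4] [ 0.515  -0.1091  0.033 ]
[[0.5187, -0.0592, 0.033], [0.5534, -0.0771, 0.033], [0.5103, -0.16, 0.033], [0.476, -0.1418, 0.033]]
[203, 191, 5, 5, 16] [204.9 193.1] [0.5329 0.0911 0.06  ]
plate [261, 177, 15, 26, 75] [267.5 189.1] [ 0.5393 -0.0639  0.076 ] [[0.5096, -0.0441, 0.076], [0.5716, -0.078, 0.076], [0.5684, -0.0837, 0.076], [0.5065, -0.0498, 0.076]]
```

```bash
cat >> h.py <<'E'
th=np.radians(-28.0)
ex=np.array([np.cos(th),np.sin(th),0]);ey=np.array([-np.sin(th),np.cos(th),0])
tm=(np.array([.6702,.0171,0])+np.array([.5329,.0911,0]))/2
O=tm-.079*ey
def W(x,y,z): return O+x*ex+y*ey+np.array([0,0,z])
def L(p): d=np.asarray(p)-O; return np.array([d@ex,d@ey,p[2]])
def R(s=1): return np.column_stack([s*ey,s*ex,[0,0,-1]])
E
python3 - <<'E'
from rig import arm
from h import *
print(O,np.linalg.det(R()))
T=np.array(arm.get_calibration("wrist")["cam_to_world"]); Rt=np.array(arm.current_tool_rot())
print("cam in tool",Rt.T@(T[:3,3]-arm.current_ee_pos()))
cal=arm.get_calibration("top")
print("honey",L(ray(cal,(347,184),.095)),"jams",L(ray(cal,(235.5,160.5),.101)),L(ray(cal,(221,177),.101)))
print("plate",L([.5393,-.0639,.076]))
for s in(1,-1): print(s,arm.solve_ik(W(0,-.09,.12),R(s)))
arm.grip(0.0)
arm.move_to(W(0,-.09,.22),R(1))
im=arm.snapshot("wrist"); cv2.imwrite("pics/w1.png",im[:,:,::-1])
print(arm.current_t(),arm.current_width(),L(arm.current_ee_pos()))
E
```

```text
[ 0.56446175 -0.01565286  0.        ] 1.0000000000000002
cam in tool [ 0.07461067  0.00020337 -0.17134448]
honey [ 0.09734624 -0.22000236  0.095     ] jams [0.02364574 0.0449081  0.101     ] [-0.02785707  0.05696666  0.101     ]
plate [ 0.00043416 -0.05441242  0.076     ]
1 [-1.67699479e+01  2.74917806e+01  9.66554167e+01 -2.54444375e-14
  5.58528027e+01  1.12300521e+01]
-1 [-1.67699479e+01  2.74917806e+01  9.66554167e+01 -2.54444375e-14
  5.58528027e+01 -1.68769948e+02]
3.6083 0.0006295977893736979 [ 0.00039605 -0.09069625  0.21997583]
```

View pics/w1.png

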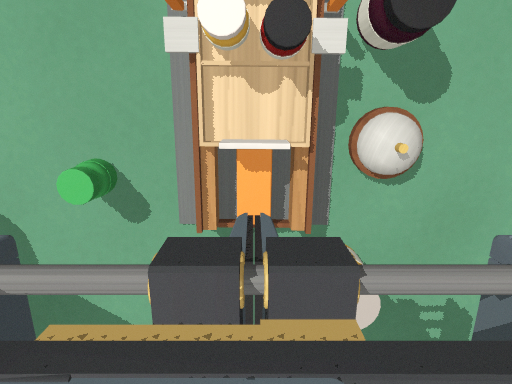

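The wrist view shows the runner axis vertical in the image. The closed fingertips at (254,220) line up with the orange bar (237–271 px wide), and the plate's top edge is at row ~146. Next I'll measure the plate from this view, then press.

```bash
python3 - <<'E'
from rig import arm
from h import *
cal=arm.get_calibration("wrist")
for uv,z in(((254,149),.076),((254,142),.076),((237,190),.033),((271,190),.033),((238,160),.033),((271,160),.033)): print(uv,L(ray(cal,uv,z)).round(4))
yp=L(ray(cal,(254,149),.076))[1]
y0=-.0574-.016-.008
arm.move_l(W(0,y0,.045),feed=.1)
f0=np.array(arm.current_force()); print("pre",f0.round(2),L(arm.current_ee_pos()).round(4))
for z in(.036,.032,.028,.024,.021,.0195):
    arm.move_l(W(0,y0,z),feed=.03); print(z,(np.array(arm.current_force())-f0).round(2),L(arm.current_ee_pos()).round(4),arm.current_t())
arm.sleep(.3)
im=arm.snapshot("wrist"); cv2.imwrite("pics/w2.png",im[:,:,::-1])
E
```

```text
(254, 149) [ 0.0012 -0.0569  0.076 ]
(254, 142) [ 0.0012 -0.0501  0.076 ]
(237, 190) [-0.0182 -0.1094  0.033 ]
(271, 190) [ 0.0208 -0.1094  0.033 ]
(238, 160) [-0.0166 -0.0747  0.033 ]
(271, 160) [ 0.0203 -0.0747  0.033 ]
pre [-0.59 -0.08 -0.77] [ 0.0002 -0.0814  0.0454]
0.036 [ 0.37 -0.29  0.56] [-0.0001 -0.0815  0.0358] 5.9583
0.032 [ 1.93 -0.86  2.44] [ 0.0003 -0.0813  0.032 ] 6.2417
0.028 [ 1.48 -0.38  4.79] [ 0.0002 -0.0814  0.0279] 6.525
0.024 [ 1.99 -0.41  5.03] [ 0.0001 -0.0814  0.024 ] 6.8083
0.021 [ 2.43 -0.98  6.15] [ 0.0001 -0.0814  0.0211] 7.0583
0.0195 [1.48 0.09 6.65] [ 0.0001 -0.0814  0.0197] 7.3083
```

View pics/w2.png

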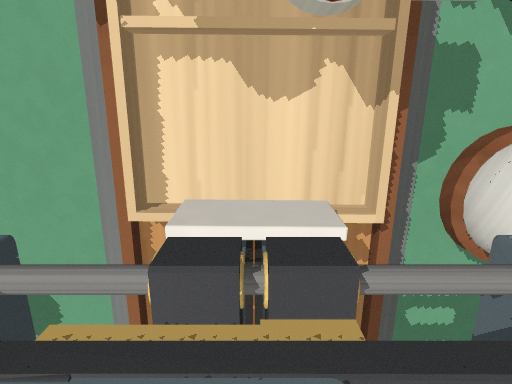

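The bar is held down: the force followed the stated spring curve to about 6.5 N at z = 19.7 mm. The plate's top edge at (257,205–238) sits just ahead of the fingers. Now I'll push, watching the force.

```bash
python3 - <<'E'
from rig import arm
from h import *
def st(t): 
    f=np.array(arm.current_force()); print(t,"fx,fy,fz",np.round([f@ex,f@ey,f[2]],1),L(arm.current_ee_pos()).round(4),round(arm.current_t(),2),flush=True); return f@ey
z=.0195
arm.move_l(W(0,-.075,z),feed=.02); st("near")
arm.move_l(W(0,-.045,z),feed=.03); st("mid")
arm.move_l(W(0,-.022,z),feed=.03); st("late"); 
y=-.022
while y<-.010:
    y+=.0015; arm.move_l(W(0,y,z),feed=.015)
    if abs(st("creep"))>9: break
arm.sleep(.3); st("hold")
im=arm.snapshot("top"); cv2.imwrite("pics/t2.png",cv2.resize(im[105:255,160:360,::-1],None,fx=4,fy=4,interpolation=cv2.INTER_CUBIC))
E
```

```text
near fx,fy,fz [-0.8  0.1  6. ] [-0.0003 -0.075   0.0197] 8.12
mid fx,fy,fz [ 1.  -4.3  6.3] [-0.0004 -0.0454  0.0196] 9.28
late fx,fy,fz [ 0.6 -2.9  6.1] [-0.0005 -0.0224  0.0196] 10.19
creep fx,fy,fz [-0.5 -4.3  6.1] [-0.0005 -0.021   0.0196] 10.44
creep fx,fy,fz [ 0.3 -4.7  6.1] [-0.0005 -0.0195  0.0196] 10.69
creep fx,fy,fz [-0.4 -4.2  6.6] [-0.0005 -0.018   0.0196] 10.94
creep fx,fy,fz [-0.4 -4.3  6.1] [-0.0005 -0.0165  0.0196] 11.19
creep fx,fy,fz [ 0.5 -4.5  5.7] [-0.0005 -0.015   0.0196] 11.44
creep fx,fy,fz [ -1.2 -14.9  10. ] [-0.0009 -0.0145  0.0196] 11.69
hold fx,fy,fz [ -1.  -14.6  11.4] [-0.0009 -0.0145  0.0196] 11.99
```

View pics/t2.png

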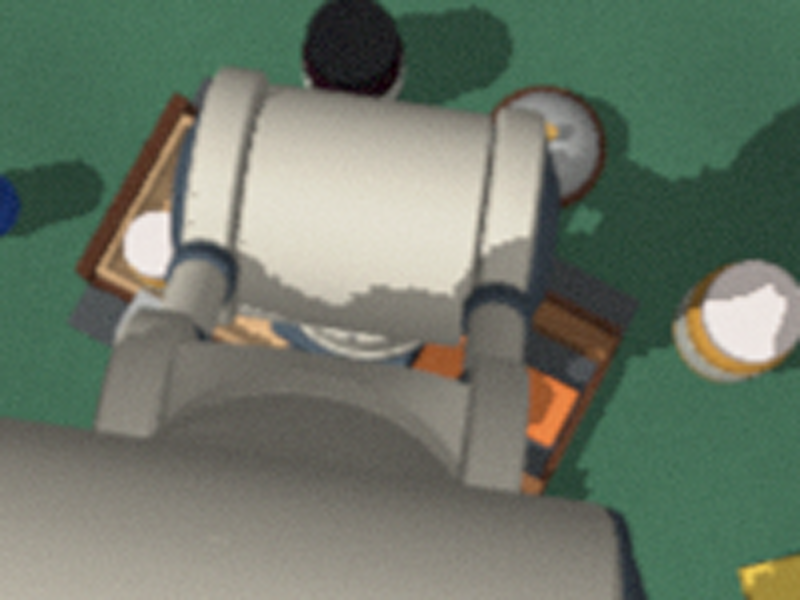

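The contact force jumped from 4.5 N to 15 N at plate y ≈ +1.5 mm, and the tray's front edge sits against the stop in the picture, around (110,280) to (190,110). So the tray is home. I'll back off with the bar still held, then lift straight up.

```bash
python3 - <<'E'
from rig import arm
from h import *
arm.move_l(W(0,-.030,.0195),feed=.03)
arm.move_l(W(0,-.030,.05),feed=.04)
arm.move_l(W(0,-.06,.24),feed=.15)
print(np.round(arm.current_force(),2),arm.current_t())
im=arm.snapshot("wrist"); cv2.imwrite("pics/w3.png",im[:,:,::-1])
arm.move_to(W(-.1,-.25,.26),R(1))
im=arm.snapshot("top"); cv2.imwrite("pics/t3.png",cv2.resize(im[105:255,160:360,::-1],None,fx=4,fy=4,interpolation=cv2.INTER_CUBIC))
E
```

```text
[-0.24 -1.02 -1.03] 15.1
```

View pics/w3.png

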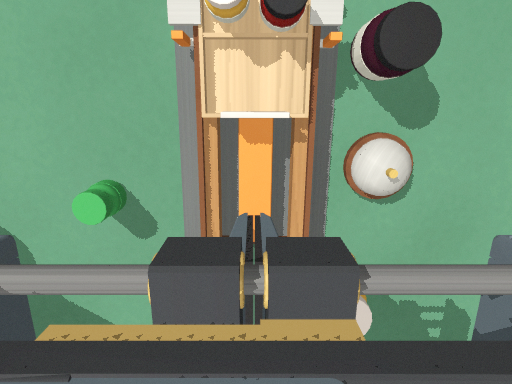

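View pics/t3.png

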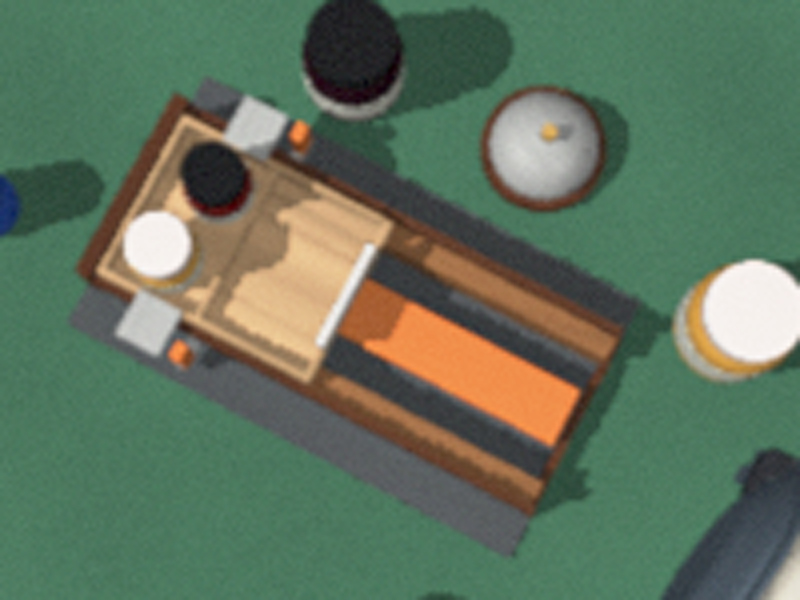

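The tray is against the end stop, and both jars are standing at (217,178) and (158,245). The orange teeth at (300,137) and (180,353) stand up behind the lugs, and the bystanders haven't moved.

```bash
python3 -c "
from rig import arm
print(arm.current_t(),arm.sign_off())"
```

```text
the job is handed in; nothing more can be done
16.0667 None
```

The tray is home against the end stop and locked behind the raised teeth, with both jars standing and nothing else moved; I handed it in at 16.1 s, and no verdict was returned.

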